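# Lift a wet turned coaster with a lifter and tip it onto the drying plate

### The arm

A 7-joint arm with a two-finger parallel gripper is mounted at the origin on the work surface. World frame = base frame: x ahead of the robot, y to its left, z up, the work surface at z = 0. Lengths are in m, angles in rad, forces in N, time in s.
With the tool pointing down it reaches from about 0.425 to 0.925 m from the base axis. Payload 6.8 kg.
Tool frame: the origin (TCP) lies at the very end of the fingers, on their centre line; the grasp point (between the pads) lies r.pinch_z behind it (r.pinch_z is the distance from the TCP to the grasp point, in m); z points along the fingers, y is the line along which they close (so a half turn about z gives the same grasp; the last joint's range is limited). The gripper opens to 85 mm and grips with 20 to 120 N. Pads are 22 mm wide; open, the fingers measure 114 mm over their backs; the gripper's body (76 mm by 85 mm) begins 54 mm behind the grasp point. The pads swing forward as they close: fully open they stand 13 mm farther back than shut.
Start: joints at [-1.338, 0.477, 0.022, 1.555, -0.011, 1.109, -0.083], TCP at [0.226, 0.636, 0.231] pointing down, gripper open.
Joint ranges: [-2.96, 2.96], [-0.34, 2.1], [-1.41, 1.46], [0.24, 2.44], [-1.37, 4.51], [0.17, 1.92], [-2.96, 2.96]. Speed limits (rad/s): [2.39, 2.39, 3.14, 3.14, 3.14, 3.14, 3.14].

### API

Orientations are given as a rotation vector (axis times angle).
In Python, from bench import status, grab_frame, camera_model, r gives the robot as it stands. The module is installed in compiled form; this text tells all that it offers.
- The arm moves only by the shell command python3 -m creep 'ROWS' [FORCE]. ROWS is text: rows parted by semicolons, each of 7 numbers parted by spaces: the turn, a rotation vector about the tool's x, y, z in rad, then the shift along the tool's x, y, z in mm, then the opening, from -1 (shut) to 1 (fully open). In form: rx ry rz tx ty tz fingers; .... A call has 1 to 10 rows; each row is the pose to reach, as a shift and turn from the pose commanded when the call began, along the tool's axes at that moment; what a row does not reach only later rows make up. A row lasts 1/8 s, in which the tool goes at most 62.5 mm and 10.7 degrees, less where a joint would pass 70% of its speed; a pose out of reach is approached as far as the arm can. A call with a gripper value outside its range is refused whole. The fingers move at their own pace and stop on an object; FORCE is the grip in N (left out, the last holds). Time passes only in rows, so rows that repeat a pose let the fingers close. It gives the time, the measured TCP pose, the force, the opening and the grip force at its end, in the units of the state.
- status.get_obs(): the state, without advancing time (a new reading comes with each control period).
- grab_frame(name): name is "scene" or "top"; returns (picture, depth): 480x640x3 uint8, red, green, blue; 480x640 float32, m along the optical axis (not along the pixel's ray), 0 where there is no reading.
- camera_model(name): a dict with "K" (3x3 intrinsics, pixels), "D" ([k1, k2, p1, p2, k3] as OpenCV has them; the pictures are not rectified), "rvec" (rotation vector, rad) and "tvec" (3), from world to camera coordinates, as OpenCV has them. Camera axes: x right, y down, z forward; pixel columns grow to the right and rows downward; lengths in m; the calibration is good to about 2 mm. A picture is of the moment at which its call begins. camera_model takes no time and is no camera call.
- r.hand_in(): hands the job in; it is judged then, once.
The state is a dict: "clock": time; "joints": joint angles; "qvel": joint speeds; "tau": joint torques, N m; "tcp_pos": TCP position; "orientation": TCP orientation; "contact_force": force on the tool from outside, world axes, zero at the start; "moment": the same for the moment, N m; "grip_width": finger opening in m; "gripper_force": force on a finger pad.
Only numpy, scipy, OpenCV 4.12 (cv2) and the standard library are available. Lean on these libraries where they do the work, as an engineer would, in place of code of your own. Each camera call takes 0.05 s, during which the arm holds its last target. There are 200 camera calls.

### The job

The freshly varnished coaster on the bench hook is still wet and must not be touched with the gripper: pick up the flat steel lifter by its handle, slide its blade all the way under the coaster by pushing it up against the stop strip, without ramming the strip or the board,, lift it clear on the blade, and gently tip it off so that it lies flat, face up, inside the rim of the round drying plate. Then lay the lifter down flat on the bench, clear of the plate and the bench hook, and let go; leave the cork sanding block, the chisel and the wood offcut where they are.

Things in the scene. Friction and masses are not known exactly. Their poses are not given: they have to be found in the camera images.
- lifter_grip (a point): Lifter, lying flat: straight wooden handle 105 mm long, 24 wide, 22 high, parallel to a flat steel blade. This point is at the handle's mid-height, 25 mm behind its front end, 42 mm above the blade's underside. x points from handle to blade, z up. The blade's rear edge, where the 30 mm wide neck rises, is 32.5 mm ahead of this point, its front edge 136.5 mm. Grip firmly (50 N or more).
- lifter_tip (a point): middle of the front edge of the lifter's blade, on its underside; same axes. The blade is polished steel, 104 x 80 x 2 mm; friction with the coaster is about 0.35, so it slides off beyond about 25 degrees of slope
- coaster_center (a point): Turned wooden coaster, a disc 96 mm across, 14 mm thick, about 80 g; this point is its centre, 7 mm above its underside, z out of its face (up). The lower 5 mm of its edge is bevelled inward (underside 76 mm across), so a thin blade held down on the board can enter below it. It lies loose on the bench hook, 8 to 90 mm short of the stop strip; pushed, it slides ahead of the blade.
- hook_top (a point): Bench hook, fixed: a smooth board 230 (x) x 150 (y) mm, its top 18 mm above the bench; this point is on top, midway across y, 120 mm from its near end; x runs to the adjustable stop strip. The strip runs across the whole board, 22 mm wide, 24 high, rubber-faced; its face is clamped 20 to 88 mm from this point along x, differently each time and not measured: it has to be felt or seen.
- plate_floor (a point): Round wooden drying plate, fixed: outer diameter 184 mm, 18 mm high; this point is the centre of its inner floor, 8 mm above the bench; the floor is about 168 mm in diameter and the rim stands 10 mm above it.
- coaster: the coaster; origin at the centre of its underside
- lifter: the lifter, 180 g, balancing about 25 mm behind its origin, which lies on the blade's underside, 47.5 mm ahead of its rear edge and 56.5 mm behind its front edge
- hook: the bench hook; origin 18 mm below hook_top
- plate: the drying plate; origin in the middle of its underside
- sander_center (a point): bystander: cork sanding block 68 x 110 x 26 mm, its centre
- chisel_center (a point): bystander: chisel 240 mm long along x, 24 mm thick, its middle
- offcut_center (a point): bystander: wood offcut 140 x 65 x 45 mm, its centre
There are look-alikes about, which are no part of the job. What is shaped like the lifter but green or red is not meant.

How it is judged:
On the way, in this order (a step that is already met when the one before it is completed fails the run):
1. the coaster is lifted wholly on the lifter's blade (overhanging its front edge by under 10 mm), at least 25 mm clear of the bench hook's board (z of coaster_center in the frame of hook_top above 0.032 m and contact force between lifter and coaster above 0.2 N and angle between coaster_center's own z axis and vertical below 0.5 rad and x of coaster_center in the frame of lifter below 0.018 m), for 0.3 s.
2. the coaster lies flat, face up and at rest inside the drying plate, off the blade (horizontal distance between coaster_center and plate_floor below 0.04 m and angle between coaster_center's own z axis and vertical below 0.08 rad and z of coaster_center in the frame of plate_floor below 0.011 m and linear speed of coaster below 0.02 m/s and contact force between lifter and coaster below 0.05 N), for 0.2 s.
At the end, for the whole second after the job is handed in: The coaster lies flat (within 0.08 rad), face up and at rest on the floor of the drying plate, its centre within 40 mm of the plate's centre; the lifter lies at rest, flat on the bench (within 0.08 rad, blade less than 6 mm up), touching neither coaster, plate nor bench hook (horizontal distance between coaster_center and plate_floor below 0.04 m and angle between each of coaster_center, lifter's own z axis and vertical below 0.08 rad and z of coaster_center in the frame of plate_floor below 0.011 m and linear speed of each of coaster, lifter below 0.02 m/s and height (world z) of lifter below 0.006 m and contact force between lifter and coaster below 0.02 N and contact force between lifter and plate below 0.02 N and contact force between lifter and hook below 0.02 N).
It fails at once if the gripper or arm touches the wet coaster (contact force between any of the fingers, the arm and coaster above 0.3 N).
It fails at once if the coaster is dropped or thrown (faster than 1.0 m/s) (linear speed of coaster above 1 m/s).
It fails at once if the bench hook (board or stop) is rammed: the lifter or the coaster is pressed on it with over 40 N (contact force between any of lifter, coaster and hook above 40 N).
It fails at once if the sanding block, chisel or offcut is pushed more than 30 mm (distance of any of sander_center, chisel_center, offcut_center from where it was at the start of the episode above 0.03 m).
It also fails if it takes over 67 s, if anything falls off the work surface, if the arm or the gripper's body presses on something with over 40 N, if the wrist force passes 120 N, or if a joint passes its speed limit or range.

## Working session

There is one attempt and no reset: what is moved stays moved. The work goes in short steps, Python scripts to look and compute and a shell command to move; the robot and the scene stay as the last step left them, time stands still between calls to the robot, and variables do not carry over. Pictures are saved under pics/ and viewed, at most 12 in all, crops included, and the job is handed in when it is done.

```bash
mkdir -p pics; ls
cat > h.py <<'E'
import numpy as np, cv2
from bench import status, grab_frame, camera_model, r
from scipy.spatial.transform import Rotation as R
def cam(n):
    m=camera_model(n); return np.array(m["K"],float),np.array(m["D"],float),R.from_rotvec(np.ravel(m["rvec"])).as_matrix(),np.ravel(m["tvec"])
def plane(n,uv,z):
    K,D,Rm,t=cam(n); p=cv2.undistortPoints(np.array(uv,float).reshape(-1,1,2),K,D).reshape(-1,2)
    d=np.c_[p,np.ones(len(p))]@Rm; c=-Rm.T@t
    return c+d*((z-c[2])/d[:,2])[:,None]
def cloud(n,depth):
    K,D,Rm,t=cam(n); v,u=np.mgrid[0:480,0:640]
    p=cv2.undistortPoints(np.c_[u.ravel(),v.ravel()].astype(float).reshape(-1,1,2),K,D).reshape(-1,2)
    P=np.c_[p,np.ones(len(p))]*depth.reshape(-1,1)
    return ((P-t)@Rm).reshape(480,640,3)
def tool():
    o=status.get_obs(); return np.array(o["tcp_pos"]),R.from_rotvec(o["orientation"])
E
python3 - <<'E'
from h import *
for n in("scene","top"):
    im,d=grab_frame(n); cv2.imwrite(f"pics/{n}0.png",im[...,::-1]); np.save(f"{n}0.npy",d)
    K,D,Rm,t=cam(n); print(n,-Rm.T@t,Rm[2],K[0,0])
print(status.get_obs(),r.pinch_z); p,q=tool(); print(q.as_matrix().round(3))
E
```

```text
pics
scene [ 1.12467909 -0.12858091  1.10299324] [-0.52504586  0.07647295 -0.84763125] 562.2648446297118
top [ 0.43062534 -0.01367546  1.44079275] [ 0.04939053 -0.0104013  -0.99872538] 537.2772157590111
{'clock': 0.1, 'joints': array([-1.33809   ,  0.47768226,  0.02237033,  1.55633527, -0.01151101,
        1.10931249, -0.08311468]), 'qvel': array([-0.0010873 , -0.00174708,  0.00060991, -0.00358848, -0.00014747,
        0.00116351, -0.00179758]), 'tau': array([ 3.93833499e-03, -5.97758925e+01,  1.61354821e+00, -2.81955171e+01,
        1.29009364e-02,  5.02801646e-03,  2.84422401e-05]), 'tcp_pos': array([0.22546354, 0.63567236, 0.23045438]), 'orientation': array([-5.32760883e-01, -3.09593088e+00,  2.51529791e-03]), 'contact_force': array([0.74610417, 0.13268687, 0.10157048]), 'moment': array([0.04965244, 0.0135314 , 0.02486961]), 'gripper_force': 0.0, 'grip_width': 0.08563240108130732} 0.0187
[[-0.942  0.334 -0.   ]
 [ 0.334  0.942 -0.002]
 [-0.    -0.002 -1.   ]]
```

View pics/top0.png

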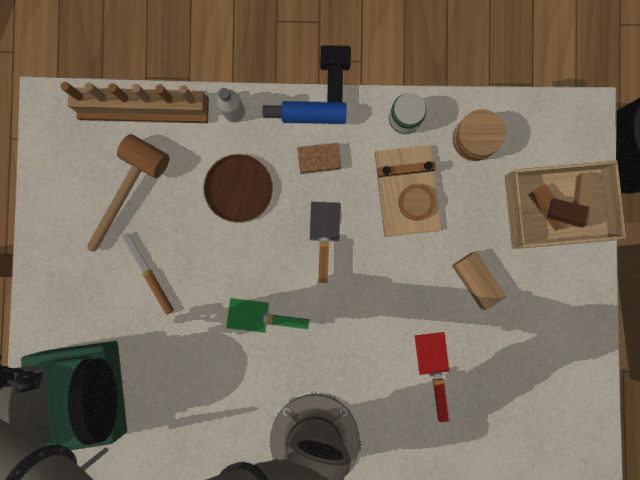

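View pics/scene0.png

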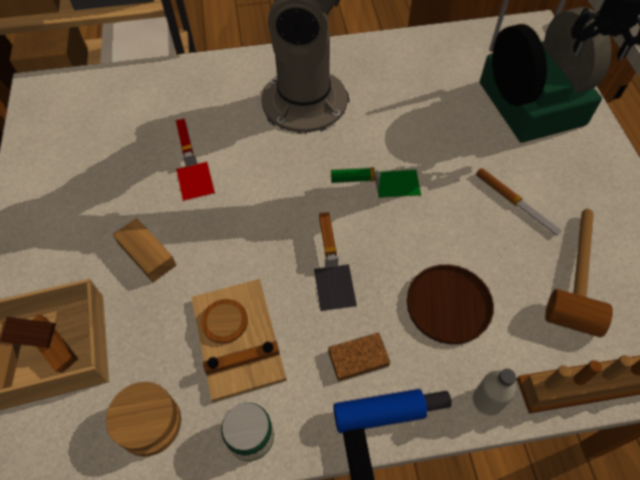

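Top view: the lifter candidates are the grey blade with wooden handle (325,240), the green one (265,315) and the red one (435,375); I choose the grey one. For the coaster, the disc on the hook is at (418,202), against the round lid (480,135) and the can (408,112); I choose the one on the hook. The plate is the dark brown one (238,188). Bystanders are the cork block (319,158), the chisel (150,275) and the offcut (479,280).

```bash
cat > m.py <<'E'
from h import *
im=cv2.imread("pics/top0.png"); d=np.load("top0.npy"); P=cloud("top",d); Z=P[...,2]
def box(u0,u1,v0,v1):
    m=np.zeros((480,640),bool); m[v0:v1,u0:u1]=1; return m
hsv=cv2.cvtColor(im,cv2.COLOR_BGR2HSV)
def rect(m,z,nm):
    c=max(cv2.findContours(m.astype(np.uint8),cv2.RETR_EXTERNAL,cv2.CHAIN_APPROX_NONE)[0],key=cv2.contourArea)
    w=plane("top",c.reshape(-1,2),z)[:,:2].astype(np.float32)
    rr=cv2.minAreaRect(w*1000); ce,rad=cv2.minEnclosingCircle(w*1000)
    print(nm,"rect",np.round(rr[0],1),np.round(rr[1],1),round(rr[2],1),"circ",np.round(ce,1),round(rad,1),"n",m.sum(),"z",np.round(np.percentile(Z[m],[10,50,90])*1000,1))
    return w
print("bench z",np.median(Z[250:290,200:300]))
b=box(300,350,195,290)
rect(b&(hsv[...,1]<70)&(hsv[...,2]<110),.002,"blade")
rect(b&(hsv[...,1]>110),.053,"handle")
rect(box(190,285,140,235)&(hsv[...,1]>110)&(hsv[...,2]<120),.018,"plate")
hk=box(365,450,135,245)
rect(hk&(Z>.010),.018,"hook")
rect(hk&(Z>.034),.042,"strip")
co=box(392,445,178,228)&(Z>.026); rect(co,.032,"coaster z")
for n,bb in dict(sander=box(292,348,138,180),offcut=box(445,512,245,315),chisel=box(115,180,225,320),lifter=b).items(): rect(bb&(Z>.008),.02,n)
c=np.hstack([cv2.resize(im[190:295,290:360],None,fx=5,fy=5,interpolation=2),cv2.resize(im[140:245,365:450],None,fx=5,fy=5,interpolation=2)]); print(c.shape); cv2.imwrite("pics/crop.png",c)
E
python3 m.py
```

```text
bench z -0.00022935206005113837
blade rect [572.  -18.5] [ 80.7 104.9] 88.0 circ [571.6 -18.5] 63.9 n 1139 z [-2.3  1.8  6.1]
handle rect [462.1 -15.2] [ 22.  101.3] 88.4 circ [461.9 -13.7] 51.0 n 331 z [48.5 53.  57.4]
plate rect [655.  214.7] [176.3 177.1] 1.1 circ [655.5 214.3] 89.5 n 3514 z [ 3.5  7.8 13. ]
hook rect [ 657.2 -239.3] [233.  156.3] 7.2 circ [ 655.7 -237.5] 136.2 n 4900 z [14.3 19.5 37.9]
strip rect [ 709.8 -230.5] [ 26.2 149.4] 8.0 circ [ 709.6 -230.5] 74.9 n 752 z [34.9 40.4 53.6]
coaster z rect [ 621.8 -259.2] [92.8 92.2] 0.5 circ [ 622.6 -258.9] 48.0 n 1001 z [28.1 31.6 35.5]
sander rect [7.397e+02 1.000e-01] [ 73.9 110.1] 7.1 circ [7.407e+02 6.000e-01] 63.7 n 1091 z [20.7 25.1 28.9]
offcut rect [ 418.5 -426.5] [147.4  76. ] 33.4 circ [ 418.9 -427. ] 81.2 n 1584 z [34.8 44.3 48.5]
chisel rect [426.8 444.5] [238.5  25.2] 31.0 circ [426.4 445. ] 119.5 n 815 z [11.3 17.8 26.2]
lifter rect [467.1 -15.6] [ 26.7 122.1] 88.7 circ [467.  -20.2] 61.3 n 485 z [38.3 52.3 58.3]
(525, 775, 3)
```

View pics/crop.png

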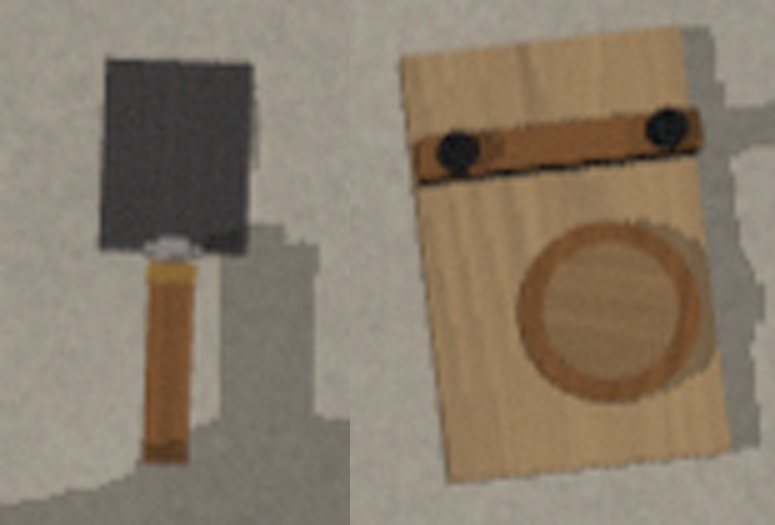

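The crop shows the grey blade with wooden handle at left and, at right, the coaster on the hook, short of the strip. The sizes match: blade 80.7x104.9, coaster Ø96, plate about 180, and the gap to the strip about 30 mm.

```bash
cat >> h.py <<'E'
def go(pos,yaw,pitch=0,roll=0):
    """rows to bring the pinch point to pos; lifter x at yaw deg, nose down by pitch deg; tool x = -lifter x"""
    p,q=tool(); L=R.from_euler('ZYX',[yaw,pitch,roll],degrees=True); T=L*R.from_matrix(np.diag([-1.,1,-1]))
    tcp=np.array(pos)+T.apply([0,0,r.pinch_z])
    print("turn",(q.inv()*T).as_rotvec().round(3),"shift mm",(q.inv().apply(tcp-p)*1000).round(1))
E
python3 - <<'E'
from h import *
go([.4885,-.016,.13],-1.8); go([.4885,-.016,.042],-1.8)
E
```

```text
turn [-0.002 -0.    -0.309] shift mm [-465.7 -526.1  120.1]
turn [-0.002 -0.    -0.309] shift mm [-465.7 -525.9  208.1]
```

```bash
python3 -m creep '0 0 -.03 -40 -45 10 1;0 0 -.06 -80 -90 20 1;0 0 -.09 -120 -135 30 1;0 0 -.12 -160 -180 40 1;0 0 -.15 -200 -225 50 1;0 0 -.18 -240 -270 60 1;0 0 -.21 -280 -316 70 1;0 0 -.25 -330 -373 85 1;0 0 -.28 -380 -430 100 1;0 0 -.309 -430 -486 110 1' 100
python3 - <<'E'
from h import *
go([.4885,-.016,.12],-1.8)
E
```

```text
clock: 1.35
tcp_pos: [0.4527, 0.0718, 0.1273]
orientation: [-0.048, -3.141, -0.0]
contact_force: [1.3, 1.3, -0.3]
grip_width: 0.0853
gripper_force: 0.0
turn [ 0.    -0.     0.001] shift mm [-38.4 -86.7  26. ]
```

```bash
python3 -m creep '0 0 0 -18 -20 10 1;0 0 0 -36 -40 20 1;0 0 0 -36 -40 20 1;0 0 0 -36 -40 20 1;0 0 0 -36 -40 20 1'
python3 - <<'E'
from h import *
go([.4885,-.016,.042],-1.8)
E
```

```text
clock: 1.98
tcp_pos: [0.4868, 0.0335, 0.1079]
orientation: [-0.047, -3.141, -0.001]
contact_force: [-0.1, -0.5, -0.4]
grip_width: 0.0855
gripper_force: 0.0
turn [ 0.    -0.     0.001] shift mm [ -3.2 -49.5  84.6]
```

```bash
python3 -m creep '0 0 0 -2 -25 20 1;0 0 0 -3 -49 35 1;0 0 0 -3 -49 40 1;0 0 0 -3 -49 40 1'
python3 - <<'E'
from h import *
go([.4885,-.016,.042],-1.8)
im,d=grab_frame("top"); cv2.imwrite("pics/t1.png",cv2.resize(im[150:330,220:440,::-1],None,fx=3,fy=3))
E
```

```text
clock: 2.48
tcp_pos: [0.4885, -0.0154, 0.0677]
orientation: [-0.048, -3.141, -0.001]
contact_force: [1.2, -0.5, 0.9]
grip_width: 0.0858
gripper_force: 0.0
turn [ 0.001 -0.     0.001] shift mm [ 0.  -0.7 44.4]
```

View pics/t1.png

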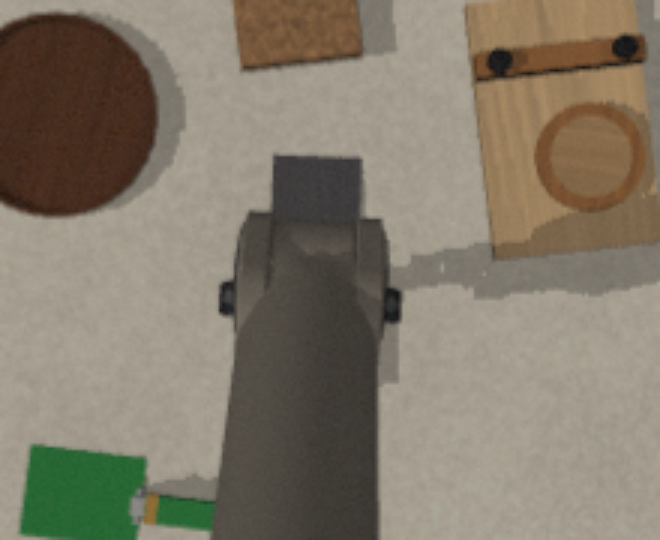

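The picture shows the gripper centred over the handle, with the blade ahead at (318,190) and nothing moved. I'll go down and grip.

```bash
python3 -m creep '0 0 0 0 0 15 1;0 0 0 0 0 30 1;0 0 0 0 0 44 1;0 0 0 0 0 44 1;0 0 0 0 0 44 -1;0 0 0 0 0 44 -1;0 0 0 0 0 44 -1;0 0 0 0 0 44 -1;0 0 0 0 0 44 -1;0 0 0 0 0 44 -1' 110
python3 - <<'E'
from h import *
go([.4885,-.016,.042],-1.8)
E
```

```text
clock: 3.78
tcp_pos: [0.489, -0.0166, 0.0243]
orientation: [0.05, 3.14, 0.0]
contact_force: [-0.4, -0.7, 4.8]
grip_width: 0.0223
gripper_force: 107.4
turn [ 0.     0.001 -0.   ] shift mm [0.5 0.6 1. ]
```

```bash
python3 -m creep '0 0 0 0 0 -20 -1;0 0 0 0 0 -50 -1;0 0 0 0 0 -80 -1;0 0 0 0 0 -80 -1;0 0 0 0 0 -80 -1'
cat >> h.py <<'E'
def tipgo(tip,yaw,pitch=0,off=(.1365,0,-.042)):
    L=R.from_euler('ZYX',[yaw,pitch,0],degrees=True); go(np.array(tip)-L.apply(off),yaw,pitch)
def blade(n="top"):
    im,d=grab_frame(n); P=cloud(n,d); p,q=tool(); T=q*R.from_matrix(np.diag([-1.,1,-1])); g=p-q.apply([0,0,r.pinch_z])
    Q=T.inv().apply((P-g).reshape(-1,3)).reshape(480,640,3)
    hsv=cv2.cvtColor(im,cv2.COLOR_RGB2HSV)
    m=(d>0)&(hsv[...,1]<75)&(hsv[...,2]<120)&(Q[...,0]>.04)&(Q[...,0]<.16)&(abs(Q[...,1])<.06)&(Q[...,2]<-.01)&(Q[...,2]>-.07)
    q_=Q[m]; c,_,_,_=np.linalg.lstsq(np.c_[q_[:,:2],np.ones(len(q_))],q_[:,2],rcond=None)
    print("n",m.sum(),"x",np.percentile(q_[:,0],[1,99]).round(4),"y",np.percentile(q_[:,1],[1,50,99]).round(4),"z",np.median(q_[:,2]).round(4),"slopes",c.round(3))
    rr=cv2.minAreaRect((q_[:,:2]*1000).astype(np.float32)); print(rr)
    return im
E
python3 - <<'E'
from h import *
im=blade(); im=blade("scene")
P=np.load("top0.npy"); Z=cloud("top",P)
# board edges: rows of strip front face / long edges
m=(Z[...,2]>.034); m[:135]=0;m[245:]=0;m[:,:365]=0;m[:,450:]=0
c=max(cv2.findContours(m.astype(np.uint8),0,1)[0],key=cv2.contourArea)
W=Z[m]; W=W[(W[:,2]<.048)]; print("strip pca",np.degrees(np.arctan2(*(lambda v:(-v[0],v[1]))(np.linalg.svd(W[:,:2]-W[:,:2].mean(0),full_matrices=False)[2][0]))), W.mean(0))
print("tip over board near end:"); 
u=np.array([np.cos(np.radians(7.5)),np.sin(np.radians(7.5))]);v=np.array([-u[1],u[0]])
c=np.array([.6572,-.2393]); t=np.array([.622,-.259]); print("coaster in hook",(t-c)@u,(t-c)@v)
E
```

```text
clock: 4.4
tcp_pos: [0.488, -0.0165, 0.1031]
orientation: [-0.05, -3.14, -0.0]
contact_force: [-0.5, 0.5, -2.1]
grip_width: 0.0223
gripper_force: 107.9
n 731 x [0.0757 0.1348] y [-0.0379  0.0013  0.0399] z -0.0415 slopes [ 0.008  0.003 -0.042]
((105.60252380371094, 1.0150871276855469), (61.03178024291992, 79.53710174560547), 0.32516101002693176)
n 1611 x [0.0409 0.1366] y [-0.0397 -0.0005  0.0387] z -0.0409 slopes [-0.002 -0.001 -0.041]
((89.3052978515625, -0.563720703125), (98.20915985107422, 79.9962158203125), 0.198043093085289)
strip pca 114.79188782080713 [ 0.67879222 -0.24090979  0.0390915 ]
tip over board near end:
coaster in hook -0.03747022510709315 -0.014936941802918243
```

```bash
cat >> h.py <<'E'
U=np.array([np.cos(np.radians(7.5)),np.sin(np.radians(7.5))]);V=np.array([-U[1],U[0]]);C=np.array([.6572,-.2393])
def hk(x,y,z): return np.r_[C+x*U+y*V,z]
E
python3 - <<'E'
from h import *
print(hk(-.1,-.015,.06)); tipgo(hk(-.102,-.015,.05),7.5,2); tipgo(hk(-.102,-.015,.0195),7.5,2)
E
```

```text
[ 0.56001341 -0.26722429  0.06      ]
turn [ 0.003  0.033 -0.163] shift mm [  55.4 -270.5   24.7]
turn [ 0.003  0.033 -0.163] shift mm [  55.4 -270.5   55.2]
```

```bash
python3 -m creep '0 0 -.02 7 -35 0 -1;0 .01 -.04 14 -70 0 -1;0 .01 -.06 21 -105 0 -1;0 .01 -.08 28 -140 5 -1;0 .02 -.10 35 -175 10 -1;0 .02 -.12 42 -210 15 -1;0 .03 -.14 50 -240 20 -1;.003 .033 -.163 55 -270 25 -1;.003 .033 -.163 55 -270 25 -1;.003 .033 -.163 55 -270 25 -1'
python3 - <<'E'
from h import *
tipgo(hk(-.102,-.015,.0195),7.5,2); print(status.get_obs()["joints"].round(2))
im,d=grab_frame("top"); cv2.imwrite("pics/t2.png",cv2.resize(im[130:290,330:490,::-1],None,fx=3.5,fy=3.5))
E
```

```text
clock: 5.75
tcp_pos: [0.4247, -0.2839, 0.0779]
orientation: [0.204, -3.101, 0.002]
contact_force: [-0.6, 0.8, -2.6]
grip_width: 0.0227
gripper_force: 108.1
turn [0.001 0.001 0.   ] shift mm [ 0.2 -1.1 30.4]
[ 0.26  0.44  0.25  2.07 -0.14  0.68  2.29]
```

View pics/t2.png

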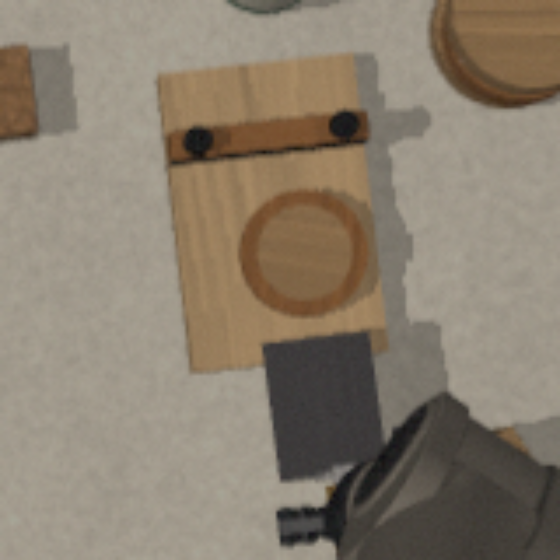

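The picture shows the blade (318,338) parallel to the board and in line with the coaster (307,252), its edge just over the board's near end. I'll lower it onto the board.

```bash
python3 -m creep '0 0 0 0 0 10 -1;0 0 0 0 0 20 -1;0 0 0 0 0 26 -1;0 0 0 0 0 26 -1;0 0 0 0 0 26 -1'; python3 -m creep '0 0 0 0 0 1 -1;0 0 0 0 0 2 -1;0 0 0 0 0 2 -1'; python3 -m creep '0 0 0 0 0 1 -1;0 0 0 0 0 2 -1;0 0 0 0 0 2 -1';python3 - <<'E'
from h import *
tipgo(hk(-.102,-.015,.018),7.5,2)
print(status.get_obs()['moment'])
E
```

```text
clock: 6.42
tcp_pos: [0.4244, -0.2849, 0.0528]
orientation: [0.204, -3.102, 0.004]
contact_force: [-0.2, -0.2, -0.6]
grip_width: 0.0224
gripper_force: 108.1
clock: 6.8
tcp_pos: [0.4242, -0.2848, 0.0507]
orientation: [0.204, -3.102, 0.004]
contact_force: [0.2, -0.0, -1.9]
grip_width: 0.0223
gripper_force: 108.1
clock: 7.18
tcp_pos: [0.424, -0.2848, 0.0486]
orientation: [0.204, -3.102, 0.004]
contact_force: [0.1, -0.1, -1.9]
grip_width: 0.0225
gripper_force: 108.1
turn [-0.     0.002  0.   ] shift mm [ 0.4 -0.3  2.6]
[ 0.01209285  0.06358729 -0.01334101]
```

```bash
for i in 1 ; do python3 -m creep '0 0 0 0 0 1 -1;0 0 0 0 0 1.5 -1;0 0 0 0 0 1.5 -1' | grep -E "tcp|force"; python3 -m creep '0 0 0 0 0 1 -1;0 0 0 0 0 1 -1' | grep -E "tcp|contact";  python3 -m creep '0 0 0 0 0 1 -1;0 0 0 0 0 1 -1' | grep -E "tcp|contact"; done
```

```text
tcp_pos: [0.4241, -0.2848, 0.0472]
contact_force: [0.6, 0.7, -1.2]
gripper_force: 108.1
tcp_pos: [0.4242, -0.285, 0.0464]
contact_force: [-0.6, 0.3, 0.4]
tcp_pos: [0.4243, -0.2851, 0.0455]
contact_force: [-1.0, 0.6, 4.2]
```

```bash
python3 -m creep '0 0 0 -5 0 -.2 -1;0 0 0 -10 0 -.35 -1;0 0 0 -15 0 -.5 -1;0 0 0 -20 0 -.7 -1' | grep -E "tcp|contact"; python3 -m creep '0 0 0 -5 0 -.2 -1;0 0 0 -10 0 -.35 -1;0 0 0 -15 0 -.5 -1;0 0 0 -20 0 -.7 -1' | grep -E "tcp|contact"
python3 - <<'E'
from h import *
tipgo(hk(-.102,-.015,.018),7.5,2)
im,d=grab_frame("top"); cv2.imwrite("pics/t3.png",cv2.resize(im[130:290,330:490,::-1],None,fx=3.5,fy=3.5))
E
```

```text
tcp_pos: [0.4444, -0.2822, 0.0453]
contact_force: [-2.5, -0.5, 4.9]
tcp_pos: [0.464, -0.2796, 0.0453]
contact_force: [-2.4, -0.6, 5.1]
turn [-0.     0.002  0.   ] shift mm [40.8 -0.3  0.6]
```

View pics/t3.png

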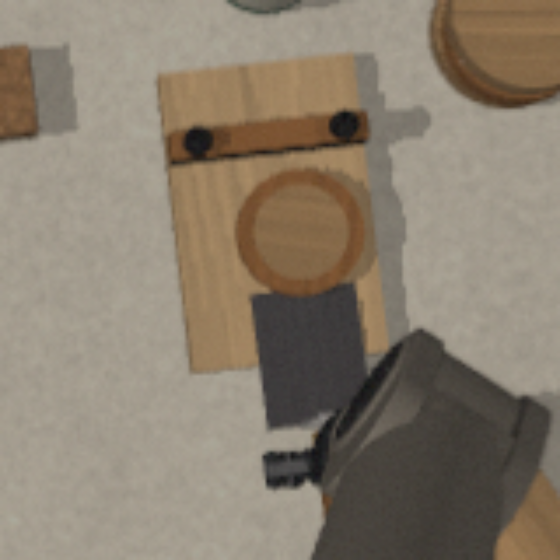

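The picture shows the coaster (302,232) being pushed ahead, centred on the blade (axis at about 303), with the strip at y≈155 ahead. I'll keep going and watch the force.

```bash
python3 -m creep '0 0 0 -4 0 -.15 -1;0 0 0 -8 0 -.3 -1;0 0 0 -12 0 -.4 -1' | grep -E "tcp|contact"; python3 -m creep '0 0 0 -3 0 -.1 -1;0 0 0 -6 0 -.2 -1' | grep -E "tcp|contact"; python3 -m creep '0 0 0 -3 0 -.1 -1;0 0 0 -6 0 -.2 -1' | grep -E "tcp|contact"; python3 -m creep '0 0 0 -3 0 -.1 -1;0 0 0 -6 0 -.2 -1' | grep -E "tcp|contact"
```

```text
tcp_pos: [0.4758, -0.278, 0.0453]
contact_force: [-1.7, 0.5, 4.3]
tcp_pos: [0.4815, -0.2773, 0.0452]
contact_force: [-2.1, -0.4, 5.4]
tcp_pos: [0.4876, -0.2765, 0.0453]
contact_force: [-2.4, 0.3, 4.4]
tcp_pos: [0.4936, -0.2757, 0.0453]
contact_force: [-2.6, 0.4, 5.5]
```

```bash
for k in 1; do python3 -m creep '0 0 0 -3 0 -.1 -1;0 0 0 -6 0 -.2 -1;0 0 0 -9 0 -.3 -1' | grep -E "tcp|contact"; python3 -m creep '0 0 0 -3 0 -.1 -1;0 0 0 -6 0 -.2 -1;0 0 0 -9 0 -.3 -1' | grep -E "tcp|contact"; done
python3 - <<'E'
from h import *
tipgo(hk(-.102,-.015,.018),7.5,2)
im,d=grab_frame("top"); P=cloud("top",d); Z=P[...,2]
cv2.imwrite("pics/t4.png",cv2.resize(im[130:290,330:490,::-1],None,fx=3.5,fy=3.5))
E
```

```text
tcp_pos: [0.5026, -0.2745, 0.0453]
contact_force: [-2.3, 0.2, 5.5]
tcp_pos: [0.5115, -0.2733, 0.0453]
contact_force: [-2.4, -0.2, 4.8]
turn [-0.     0.002  0.   ] shift mm [88.6 -0.3  2.2]
```

View pics/t4.png

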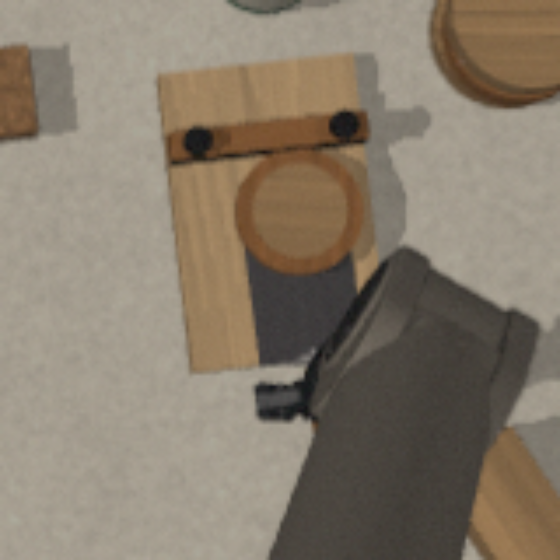

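The picture shows the coaster (300,212) up against the strip and the blade sliding under it.

```bash
python3 -m creep '0 0 0 -4 0 -.15 -1;0 0 0 -8 0 -.3 -1;0 0 0 -12 0 -.4 -1;0 0 0 -16 0 -.55 -1' | grep -E "tcp|contact"; python3 -m creep '0 0 0 -4 0 -.15 -1;0 0 0 -8 0 -.3 -1;0 0 0 -12 0 -.4 -1;0 0 0 -16 0 -.55 -1' | grep -E "tcp|contact";python3 -m creep '0 0 0 -3 0 -.1 -1;0 0 0 -6 0 -.2 -1;0 0 0 -9 0 -.3 -1' | grep -E "tcp|contact"
python3 - <<'E'
from h import *
tipgo(hk(.042,-.015,.018),7.5,2)
E
```

```text
tcp_pos: [0.5273, -0.2713, 0.0453]
contact_force: [-2.6, 0.1, 4.8]
tcp_pos: [0.5432, -0.2691, 0.0453]
contact_force: [-2.5, -0.8, 5.8]
tcp_pos: [0.5521, -0.2679, 0.0453]
contact_force: [-1.9, -0.6, 5.3]
turn [-0.     0.002  0.   ] shift mm [-14.3  -0.3  -1.2]
```

```bash
python3 -m creep '0 0 0 -2 0 -.1 -1;0 0 0 -4 0 -.15 -1;0 0 0 -6 0 -.2 -1' | grep -E "tcp|contact"; python3 -m creep '0 0 0 -1 0 0 -1;0 0 0 -2 0 -.1 -1' | grep -E "tcp|contact"; python3 -m creep '0 0 0 -1 0 0 -1;0 0 0 -2 0 -.1 -1' | grep -E "tcp|contact"; python3 -m creep '0 0 0 -1 0 0 -1' | grep -E "tcp|contact"
```

```text
tcp_pos: [0.558, -0.2672, 0.0453]
contact_force: [-3.2, -0.9, 5.2]
tcp_pos: [0.5599, -0.2669, 0.0454]
contact_force: [-2.6, -0.4, 4.5]
tcp_pos: [0.5619, -0.2666, 0.0454]
contact_force: [-2.7, -1.5, 4.0]
tcp_pos: [0.5629, -0.2665, 0.0453]
contact_force: [-3.2, -0.7, 4.9]
```

```bash
python3 -m creep '0 0 0 -1 0 0 -1' | grep -E "tcp|contact"; python3 -m creep '0 0 0 -1 0 0 -1' | grep -E "tcp|contact"; python3 -m creep '0 0 0 -1 0 0 -1' | grep -E "tcp|contact"; python3 -m creep '0 0 0 0 0 0 -1' | grep -E "tcp|contact"
```

```text
tcp_pos: [0.5639, -0.2664, 0.0453]
contact_force: [-2.6, -0.2, 4.4]
tcp_pos: [0.565, -0.2663, 0.0453]
contact_force: [-3.3, -0.5, 4.8]
tcp_pos: [0.566, -0.2661, 0.0453]
contact_force: [-2.4, 0.3, 5.0]
tcp_pos: [0.5661, -0.2661, 0.0453]
contact_force: [-1.8, -0.3, 5.2]
```

Run:
```python
from h import *
tipgo(hk(.042,-.015,.018),7.5,2)
im,d=grab_frame("top"); P=cloud("top",d)
# strip front face: pixels > .036 along line, in hook frame
H=np.stack([(P[...,:2]-C)@U,(P[...,:2]-C)@V,P[...,2]],-1).reshape(-1,3)
for lo,hi in((-.02,.01),(.03,.06)):
    s=H[(H[:,1]>lo)&(H[:,1]<hi)&(abs(H[:,0])<.12)]
    for a in np.arange(.02,.08,.004):
        k=s[(s[:,0]>=a)&(s[:,0]<a+.004)]; print(round(a,3),np.median(k[:,2]).round(4),end=' ')
    print()
hsv=cv2.cvtColor(im,cv2.COLOR_RGB2HSV)
Hh=H.reshape(480,640,3)
pz=plane("top",np.stack(np.meshgrid(np.arange(640),np.arange(480)),-1).reshape(-1,2),.033)
m=((pz[:,0]-.66)**2+(pz[:,1]+.25)**2<.08**2)
i=im[130:290,330:490]; cv2.imwrite("pics/t5.png",cv2.resize(i[:100,:120,::-1],None,fx=6,fy=6,interpolation=2))
```

```text
turn [-0.     0.002  0.   ] shift mm [-0.2 -0.3 -0.8]
0.02 0.0339 0.024 0.0342 0.028 0.0323 0.032 0.034 0.036 0.0323 0.04 0.036 0.044 0.0412 0.048 0.042 0.052 0.041 0.056 0.0417 0.06 0.0413 0.064 0.0387 0.068 0.0165 0.072 0.0173 0.076 0.0167 
0.02 0.0177 0.024 0.0179 0.028 0.0185 0.032 0.0176 0.036 0.0153 0.04 0.0281 0.044 0.0446 0.048 0.0477 0.052 0.0489 0.056 0.0432 0.06 0.0454 0.064 0.0458 0.068 0.0182 0.072 0.0162 0.076 0.017
```

View pics/t5.png

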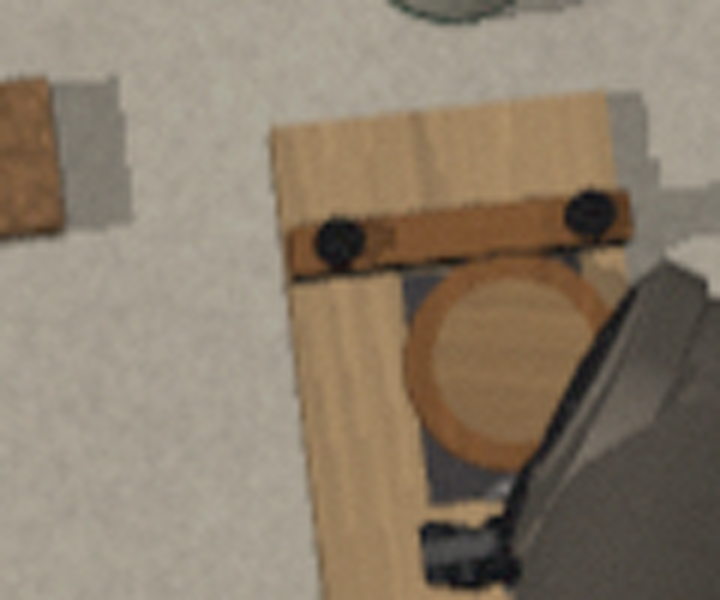

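The picture shows the coaster (505,360) wholly over the blade, with the blade corner (403,272) at the strip. I'll lift.

```bash
python3 -m creep '0 0 0 -1 0 0 -1;0 0 0 -1 0 0 -1' | grep -E "tcp|contact"
python3 - <<'E'
from h import *
for x,z,p in((.042,.022,1),(.041,.03,-1),(.039,.045,-3),(.035,.09,-4),(.02,.11,-4)): tipgo(hk(x,-.015,z),7.5,p)
E
```

```text
tcp_pos: [0.567, -0.266, 0.0453]
contact_force: [-1.9, 0.0, 4.4]
turn [-0.    -0.016  0.   ] shift mm [ 1.2 -0.3 -2.4]
turn [-0.   -0.05  0.  ] shift mm [ 3.1 -0.3 -5.6]
turn [-0.    -0.085  0.   ] shift mm [  6.1  -0.3 -15.7]
turn [-0.    -0.103  0.   ] shift mm [ 11.8  -0.3 -58.1]
turn [-0.    -0.103  0.   ] shift mm [ 27.4  -0.3 -77.6]
```

```bash
python3 -m creep '0 -.016 0 1 0 -2.5 -1;0 -.03 0 2 0 -4 -1;0 -.05 0 3 0 -6 -1;0 -.07 0 4.5 0 -11 -1;0 -.085 0 6 0 -16 -1;0 -.09 0 8 0 -24 -1;0 -.1 0 9 0 -33 -1;0 -.103 0 10 0 -43 -1;0 -.103 0 12 0 -53 -1;0 -.103 0 12 0 -58 -1' ; python3 -m creep '0 0 0 0 0 -2 -1;0 0 0 0 0 -2 -1;0 0 0 0 0 -2 -1'| grep -E "tcp|contact"
cat >> h.py <<'E'
def coaster(n="top",save=None):
    im,d=grab_frame(n); P=cloud(n,d); p,q=tool(); T=q*R.from_matrix(np.diag([-1.,1,-1])); g=p-q.apply([0,0,r.pinch_z])
    Q=T.inv().apply((P-g).reshape(-1,3)).reshape(480,640,3); hsv=cv2.cvtColor(im,cv2.COLOR_RGB2HSV)
    m=(d>0)&(hsv[...,1]>75)&(Q[...,0]>.02)&(Q[...,0]<.17)&(abs(Q[...,1])<.07)&(Q[...,2]<-.012)&(Q[...,2]>-.045)
    q_=Q[m]; print("n",m.sum(),"lifter-frame x",(np.percentile(q_[:,0],[1,99])-.08).round(4),"y",np.percentile(q_[:,1],[1,99]).round(4),"z",np.median(q_[:,2]).round(4))
    if save: cv2.imwrite(save,im[...,::-1])
E
python3 - <<'E'
from h import *
coaster("scene","pics/s6.png"); coaster("top")
E
```

```text
clock: 15.45
tcp_pos: [0.5572, -0.2675, 0.1046]
orientation: [-0.201, 3.064, 0.006]
contact_force: [0.8, -0.0, -3.8]
grip_width: 0.0223
gripper_force: 108.0
tcp_pos: [0.5565, -0.2672, 0.1052]
contact_force: [0.0, -0.4, -2.1]
n 2043 lifter-frame x [-0.0454  0.0577] y [-0.0471  0.0421] z -0.0273
n 1182 lifter-frame x [-0.0378  0.0542] y [-0.0452  0.0452] z -0.0278
```

View pics/s6.png

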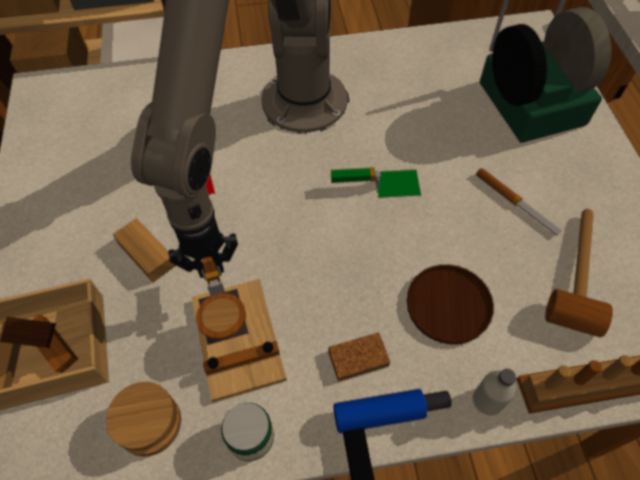

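The picture shows the coaster (222,315) seated on the blade, lifted clear. In the lifter frame its centre x is about 7 mm, well under 18. Next I carry it to the plate.

```bash
cat >> h.py <<'E'
PL=np.array([.6553,.2145]); YW=15; UP=np.array([np.cos(np.radians(YW)),np.sin(np.radians(YW))])
def pl(x,z): return np.r_[PL+x*UP,z]
E
python3 - <<'E'
from h import *
p,q=tool(); print((q*R.from_matrix(np.diag([-1.,1,-1]))).as_euler('ZYX',degrees=True), status.get_obs()['joints'].round(2))
tipgo(pl(.02,.09),YW,-4)
E
```

```text
[ 7.51753917e+00 -3.97402360e+00 -5.01281045e-04] [ 0.21  0.5   0.21  1.86 -0.2   0.73  2.23]
turn [-0.009 -0.    -0.13 ] shift mm [-43.9 449.3   4.6]
```

```bash
python3 -m creep '0 0 0 0 4 0 -1;0 0 0 -1 12 0 -1;0 0 -.01 -2 24 0 -1;0 0 -.01 -4 40 0 -1;-.001 0 -.02 -6 60 0 -1;-.002 0 -.02 -8 80 1 -1;-.002 0 -.03 -10 100 1 -1;-.002 0 -.03 -12 120 1 -1;-.003 0 -.04 -14 140 1 -1;-.003 0 -.05 -16 160 2 -1' | grep -E "clock|tcp|contact"; python3 -m creep '0 0 -.005 -2 20 0 -1;-.001 0 -.01 -4 40 0 -1;-.001 0 -.015 -6 60 0 -1;-.002 0 -.02 -8 80 0 -1;-.002 0 -.03 -10 100 1 -1;-.002 0 -.035 -12 120 1 -1;-.003 0 -.04 -14 140 1 -1;-.003 0 -.05 -16 160 1 -1;-.003 0 -.05 -18 178 1 -1;-.003 0 -.05 -18 190 1 -1' | grep -E "clock|tcp|contact"
python3 - <<'E'
from h import *
tipgo(pl(.02,.09),YW,-4);coaster("scene")
E
```

```text
clock: 17.18
tcp_pos: [0.5518, -0.1052, 0.1048]
contact_force: [-0.1, -0.3, -2.6]
clock: 18.42
tcp_pos: [0.5351, 0.0852, 0.1048]
contact_force: [0.1, -0.2, -3.3]
turn [-0.003  0.    -0.029] shift mm [-28.9  94.7   3. ]
n 1746 lifter-frame x [-0.0401  0.0569] y [-0.0511  0.0398] z -0.027
```

```bash
python3 -m creep '0 0 -.005 -5 16 0 -1;-.001 0 -.01 -10 34 0 -1;-.001 0 -.02 -15 52 1 -1;-.002 0 -.025 -21 70 2 -1;-.003 0 -.029 -26 84 3 -1;-.003 0 -.029 -29 92 3 -1;-.003 0 -.029 -29 95 3 -1;-.003 0 -.029 -29 95 3 -1' | grep -E "clock|tcp|contact"
python3 - <<'E'
from h import *
coaster("scene")
for x,z,p in((.02,.06,5),(.02,.03,10),(.02,.014,15),(.02,.013,19),(.02,.013,23),(.02,.013,27),(.02,.013,30)): tipgo(pl(x,z),YW,p)
print(status.get_obs()['joints'].round(2))
E
```

```text
clock: 19.48
tcp_pos: [0.5417, 0.1823, 0.1036]
contact_force: [0.2, -0.3, -2.0]
n 1758 lifter-frame x [-0.0425  0.0564] y [-0.0498  0.0414] z -0.0271
turn [-0.001  0.157 -0.002] shift mm [-3.6  2.   8.8]
turn [-0.001  0.244 -0.002] shift mm [-5.8  2.1 27.5]
turn [-0.     0.331 -0.002] shift mm [-10.    2.1  32.6]
turn [-0.     0.401 -0.002] shift mm [-14.9   2.1  25.3]
turn [-0.     0.471 -0.002] shift mm [-20.4   2.1  17.3]
turn [-0.     0.541 -0.002] shift mm [-26.4   2.1   9.8]
turn [-0.     0.593 -0.002] shift mm [-31.3   2.1   4.4]
[-0.56  0.43  0.15  1.98 -0.09  0.67  1.47]
```

```bash
python3 -m creep '0 .05 0 -1 1 3 -1;0 .1 0 -2 2 6 -1;0 .15 -.002 -3.5 2 9 -1;0 .18 -.002 -4.3 2 15 -1;0 .21 -.002 -5 2 21 -1;0 .245 -.002 -6 2 27 -1;0 .28 -.002 -7.5 2 30 -1;0 .31 -.002 -9 2 32 -1;0 .331 -.002 -10 2 32 -1;0 .331 -.002 -10 2 32 -1' | grep -E "clock|tcp|contact";python3 - <<'E'
from h import *
coaster("scene")
for x,z,p in((.02,.013,17),(.02,.013,19),(.02,.013,21),(.02,.013,23),(.02,.013,25),(.02,.013,27),(.02,.013,30)): tipgo(pl(x,z),YW,p)
E
```

```text
clock: 20.78
tcp_pos: [0.5534, 0.1879, 0.0723]
contact_force: [-0.1, -0.2, -2.4]
n 2332 lifter-frame x [-0.0377  0.0892] y [-0.0638  0.0659] z -0.0289
turn [-0.     0.036  0.001] shift mm [-1.  -0.6 -3.1]
turn [-0.     0.071  0.001] shift mm [-2.1 -0.6 -7.8]
turn [-0.     0.105  0.001] shift mm [ -3.3  -0.6 -12.5]
turn [-0.     0.14   0.001] shift mm [ -4.7  -0.6 -17.1]
turn [-0.     0.175  0.001] shift mm [ -6.3  -0.6 -21.7]
turn [-0.     0.21   0.001] shift mm [ -8.   -0.6 -26.2]
turn [-0.     0.263  0.001] shift mm [-10.8  -0.6 -32.9]
```

```bash
sed -i 's/(hsv\[...,1\]>75)&(Q/(hsv[...,1]>75)\&(hsv[...,2]>95)\&(Q/' h.py; python3 -m creep '0 .018 0 -.5 0 -1.5 -1;0 .036 0 -1 0 -3 -1;0 .053 0 -1.5 0 -5.5 -1;0 .071 0 -2 0 -8 -1;0 .088 0 -2.7 0 -10 -1;0 .105 0 -3.3 0 -12.5 -1;0 .105 0 -3.3 0 -12.5 -1' | grep -E "clock|tcp|contact";python3 - <<'E'
from h import *
coaster("scene"); coaster("top",)
for x,z,p in((.02,.013,21),(.02,.013,23),(.02,.013,25),(.02,.013,27),(.02,.013,30)): tipgo(pl(x,z),YW,p)
E
```

```text
clock: 21.7
tcp_pos: [0.5597, 0.1895, 0.0836]
contact_force: [-0.4, -0.0, -2.4]
n 1463 lifter-frame x [-0.033   0.0536] y [-0.0477  0.0394] z -0.0272
n 182 lifter-frame x [-0.0142  0.0527] y [-0.0478 -0.016 ] z -0.0287
turn [-0.     0.     0.001] shift mm [-0.2 -0.6 -0.2]
turn [-0.     0.035  0.001] shift mm [-1.1 -0.6 -4.9]
turn [-0.     0.07   0.001] shift mm [-2.1 -0.6 -9.6]
turn [-0.     0.105  0.001] shift mm [ -3.3  -0.6 -14.3]
turn [-0.     0.157  0.001] shift mm [ -5.5  -0.6 -21.2]
```

Not sliding yet at 21°. I'll tilt further, slowly.

```bash
python3 -m creep '0 .018 0 -.5 0 -2.4 -1;0 .035 0 -1 0 -5 -1;0 .053 0 -1.5 0 -7.3 -1;0 .07 0 -2 0 -9.6 -1;0 .07 0 -2 0 -9.6 -1;0 .07 0 -2 0 -9.6 -1' | grep -E "clock|tcp|contact";python3 - <<'E'
from h import *
coaster("scene")
for x,z,p in((.02,.013,27),(.02,.013,30)): tipgo(pl(x,z),YW,p)
E
```

```text
clock: 22.55
tcp_pos: [0.5643, 0.1907, 0.0918]
contact_force: [0.3, 0.4, -2.2]
n 1453 lifter-frame x [-0.031   0.0555] y [-0.0469  0.04  ] z -0.0275
turn [-0.     0.035  0.001] shift mm [-1.1 -0.6 -4.8]
turn [-0.     0.087  0.001] shift mm [ -2.8  -0.6 -11.8]
```

```bash
python3 -m creep '0 .018 0 -.5 0 -2.4 -1;0 .035 0 -1 0 -4.8 -1;0 .053 0 -1.7 0 -7.2 -1;0 .07 0 -2.3 0 -9.5 -1;0 .087 0 -2.8 0 -11.8 -1;0 .087 0 -2.8 0 -11.8 -1;0 .087 0 -2.8 0 -11.8 -1' | grep -E "clock|tcp|contact";python3 - <<'E'
from h import *
coaster("scene","pics/s7.png")
im=cv2.imread("pics/s7.png"); cv2.imwrite("pics/s7c.png",cv2.resize(im[190:370,330:530],None,fx=3.3,fy=3.3))
for x,z,p in((-.03,.018,30),(.0,.013,30),(.02,.013,33)): tipgo(pl(x,z),YW,p)
E
```

```text
clock: 23.48
tcp_pos: [0.5716, 0.1928, 0.1014]
contact_force: [0.5, -0.4, -2.7]
n 1446 lifter-frame x [-0.0136  0.0737] y [-0.0469  0.0399] z -0.0272
turn [-0.     0.     0.001] shift mm [45.9 -0.6 20.7]
turn [-0.     0.     0.001] shift mm [17.4 -0.6 10.1]
turn [-0.     0.053  0.001] shift mm [-1.4 -0.7 -7.1]
```

View pics/s7c.png

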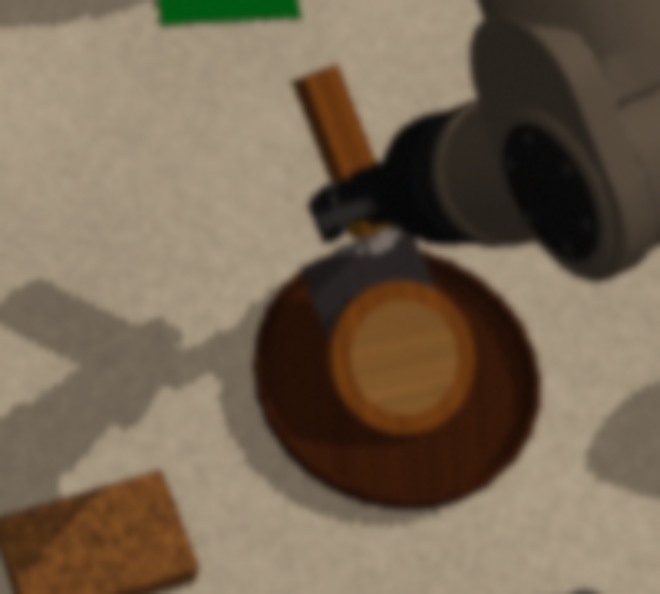

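The picture shows the coaster (403,355) slid down to the blade's tip, its front edge now on the plate floor near the middle. I'll withdraw the blade backwards, keeping the tip low.

```bash
python3 - <<'E'
from h import *
for x,z,p in((-.02,.0125,30),(-.06,.0125,30),(-.07,.03,30),(-.09,.08,20)): tipgo(pl(x,z),YW,p)
E
python3 -m creep '0 0 0 2.6 0 1.5 -1;0 0 0 6 0 3.5 -1;0 0 0 10.4 0 6 -1;0 0 0 15.6 0 9 -1;0 0 0 20.8 0 12 -1;0 0 0 26 0 15 -1;0 0 0 31.2 0 18 -1;0 0 0 34.6 0 20 -1;0 0 0 34.6 0 20 -1'| grep -E "clock|tcp|contact"
python3 - <<'E'
from h import *
for x,z,p in((-.02,.0125,30),(-.06,.0125,30),(-.07,.03,30),(-.09,.08,20)): tipgo(pl(x,z),YW,p)
def cw(n):
    im,d=grab_frame(n); P=cloud(n,d); hsv=cv2.cvtColor(im,cv2.COLOR_RGB2HSV)
    m=(hsv[...,1]>75)&(hsv[...,2]>95)&(np.hypot(P[...,0]-PL[0],P[...,1]-PL[1])<.082)&(P[...,2]>.008)&(P[...,2]<.05)
    w=P[m]; c=np.linalg.lstsq(np.c_[w[:,:2],np.ones(len(w))],w[:,2],rcond=None)[0]; print(n,m.sum(),((np.percentile(w,1,0)+np.percentile(w,99,0))/2-np.r_[PL,0]).round(4),"slope",c[:2].round(3),np.median(w[:,2]).round(4))
cw("scene");cw("top")
E
```

```text
turn [-0.     0.     0.001] shift mm [34.4 -0.6 20.5]
turn [-0.     0.     0.001] shift mm [69.1 -0.6 40.5]
turn [-0.     0.     0.001] shift mm [86.5 -0.6 30.3]
turn [-0.    -0.174  0.001] shift mm [130.8  -0.6  21. ]
clock: 24.65
tcp_pos: [0.5328, 0.1823, 0.1015]
contact_force: [0.3, -1.0, -1.0]
turn [-0.     0.     0.001] shift mm [-0.4 -0.6  0.4]
turn [-0.     0.     0.001] shift mm [34.3 -0.6 20.4]
turn [-0.     0.     0.001] shift mm [51.7 -0.6 10.3]
turn [-0.    -0.174  0.001] shift mm [96.  -0.6  1. ]
scene 1483 [-0.002  -0.0031  0.0306] slope [-0.238 -0.073] 0.031
top 288 [ 0.0048 -0.0259  0.0279] slope [-0.249 -0.051] 0.0292
```

```bash
python3 -m creep '0 0 0 3.5 0 2 -1;0 0 0 8 0 4.7 -1;0 0 0 13 0 7.6 -1;0 0 0 18 0 10.5 -1;0 0 0 23 0 13.5 -1;0 0 0 28 0 16.5 -1;0 0 0 34 0 20 -1;0 0 0 34 0 20 -1'| grep -E "clock|tcp|contact"
cat >> h.py <<'E'
def cw(n):
    im,d=grab_frame(n); P=cloud(n,d); hsv=cv2.cvtColor(im,cv2.COLOR_RGB2HSV)
    m=(hsv[...,1]>75)&(hsv[...,2]>95)&(np.hypot(P[...,0]-PL[0],P[...,1]-PL[1])<.082)&(P[...,2]>.008)&(P[...,2]<.05)
    w=P[m]; c=np.linalg.lstsq(np.c_[w[:,:2],np.ones(len(w))],w[:,2],rcond=None)[0]; print(n,m.sum(),((np.percentile(w,1,0)+np.percentile(w,99,0))/2-np.r_[PL,0]).round(4),"slope",c[:2].round(3),np.median(w[:,2]).round(4))
E
python3 - <<'E'
from h import *
for x,z,p in((-.06,.0125,30),(-.07,.03,30),(-.09,.08,20)): tipgo(pl(x,z),YW,p)
cw("scene");cw("top")
E
```

```text
clock: 25.75
tcp_pos: [0.4947, 0.172, 0.1013]
contact_force: [0.9, -0.4, -2.2]
turn [-0.     0.     0.001] shift mm [ 0.1 -0.5  0.6]
turn [-0.     0.     0.001] shift mm [17.5 -0.5 -9.6]
turn [-0.    -0.174  0.001] shift mm [ 61.8  -0.5 -18.9]
scene 1381 [-0.0054 -0.0042  0.0229] slope [ 0.005 -0.002] 0.0225
top 398 [-0.0024 -0.0235  0.0212] slope [-0.008  0.009] 0.0216
```

The coaster lies flat, top at z 0.022, about 7 mm off centre. I'll lift the blade clear and return the lifter to its original free spot.

```bash
python3 -m creep '0 0 0 6 0 -3 -1;0 0 0 17 0 -10 -1;0 -.03 0 27 0 -14 -1;0 -.08 0 38 0 -16 -1;0 -.13 0 50 0 -18 -1;0 -.174 0 62 0 -19 -1;0 -.174 0 62 0 -19 -1'| grep -E "clock|tcp|contact"
python3 - <<'E'
from h import *
go([.4885,-.016,.12],-1.8,0); go([.4885,-.016,.048],-1.8,0);cw("scene")
E
```

```text
clock: 26.72
tcp_pos: [0.4516, 0.1605, 0.15]
contact_force: [0.3, -0.1, -1.6]
turn [-0.051 -0.346  0.291] shift mm [  -7.  -180.1   49.2]
turn [-0.051 -0.346  0.291] shift mm [ -31.6 -180.1  116.9]
scene 1356 [-0.0058 -0.0049  0.0224] slope [-0.001 -0.007] 0.0227
```

```bash
python3 -m creep '-.006 -.043 .036 -1 -22 6 -1;-.013 -.087 .073 -2 -45 12 -1;-.019 -.13 .109 -3 -67 18 -1;-.026 -.173 .146 -4 -90 25 -1;-.032 -.216 .182 -5 -112 31 -1;-.038 -.26 .218 -5 -135 37 -1;-.045 -.303 .255 -6 -157 43 -1;-.051 -.346 .291 -7 -180 49 -1;-.051 -.346 .291 -7 -180 49 -1;-.051 -.346 .291 -7 -180 49 -1'| grep -E "clock|tcp|contact"
python3 - <<'E'
from h import *
go([.4885,-.016,.042],-1.8,0);blade("scene"); blade("top")
E
```

```text
clock: 28.02
tcp_pos: [0.4896, -0.015, 0.1]
contact_force: [-0.1, 0.8, -1.2]
turn [-0.    -0.002  0.001] shift mm [ 0.9 -1.  76.7]
n 1603 x [0.0411 0.1368] y [-0.0402 -0.0013  0.0382] z -0.0411 slopes [-0.004 -0.003 -0.041]
((89.30320739746094, -1.0524520874023438), (98.2132797241211, 80.26995086669922), 0.34339776635169983)
n 724 x [0.0759 0.1342] y [-0.0383  0.0004  0.0397] z -0.0419 slopes [-0.     0.005 -0.042]
((105.63800811767578, 0.6350784301757812), (79.81649017333984, 61.476932525634766), 88.87824249267578)
```

```bash
python3 -m creep '0 0 0 1 -1 15 -1;0 -.002 0 1 -1 32 -1;0 -.002 0 1 -1 50 -1;0 -.002 0 1 -1 64 -1;0 -.002 0 1 -1 71 -1;0 -.002 0 1 -1 74 -1;0 -.002 0 1 -1 75 -1;0 -.002 0 1 -1 75 -1;0 -.002 0 1 -1 75 -1'| grep -E "clock|tcp|contact"; python3 -m creep '0 0 0 0 0 1 -1;0 0 0 0 0 1 -1'| grep -E "clock|tcp|contact"
```

```text
clock: 29.25
tcp_pos: [0.4884, -0.0168, 0.0255]
contact_force: [0.7, 0.5, -1.7]
clock: 29.5
tcp_pos: [0.4883, -0.0168, 0.0243]
contact_force: [-0.3, -0.2, 2.1]
```

Contact with the bench. I'll open and rise straight up.

```bash
python3 -m creep '0 0 0 0 0 0 -.3;0 0 0 0 0 0 0;0 0 0 0 0 0 1;0 0 0 0 0 0 1;0 0 0 0 0 0 1;0 0 0 0 0 0 1;0 0 0 0 0 0 1;0 0 0 0 0 0 1;0 0 0 0 0 0 1'; python3 -m creep '0 0 0 0 0 -10 1;0 0 0 0 0 -30 1;0 0 0 0 0 -55 1;0 0 0 0 0 -80 1;0 0 0 0 0 -110 1;0 0 0 0 0 -150 1;0 0 0 0 0 -150 1;0 0 0 0 0 -150 1'
python3 - <<'E'
from h import *
cw("scene"); im,d=grab_frame("scene"); P=cloud("scene",d); hsv=cv2.cvtColor(im,cv2.COLOR_RGB2HSV)
m=(hsv[...,1]<75)&(hsv[...,2]<90)&(P[...,0]>.53)&(P[...,0]<.63)&(P[...,1]>-.06)&(P[...,1]<.02)&(P[...,2]<.03); w=P[m]
print(m.sum(),np.percentile(w,[1,99],axis=0).round(3),np.linalg.lstsq(np.c_[w[:,:2],np.ones(len(w))],w[:,2],rcond=None)[0].round(3))
cv2.imwrite("pics/s8.png",im[...,::-1])
E
```

```text
clock: 30.62
tcp_pos: [0.4881, -0.0168, 0.0241]
orientation: [0.049, 3.14, -0.001]
contact_force: [0.8, 0.3, -0.4]
grip_width: 0.0852
gripper_force: 0.0
clock: 31.62
tcp_pos: [0.4876, -0.0167, 0.1742]
orientation: [0.049, 3.14, -0.0]
contact_force: [-0.4, -0.0, -0.7]
grip_width: 0.0857
gripper_force: 0.0
scene 1345 [-0.0058 -0.0047  0.0227] slope [ 0.005 -0.001] 0.0225
1415 [[ 0.531 -0.059 -0.003]
 [ 0.625  0.018  0.007]] [ 0.002 -0.003  0.001]
```

View pics/s8.png

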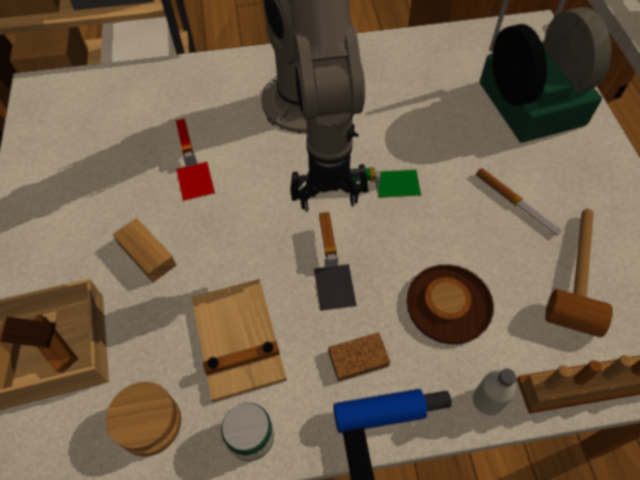

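The picture shows the coaster (447,297) flat in the plate, the lifter (333,265) flat on the bench and released, and the bystanders where they were. I'm handing in.

```bash
python3 -c "
from bench import r
print(r.hand_in())"
```

```text
the job is handed in; nothing more can be done
None
```

The job is handed in at about 32 s, with no verdict returned: by the last camera check the coaster lies flat in the drying plate about 7 mm off centre, the lifter is flat and released on the bench, and the sanding block, chisel and offcut are where they were.

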